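# Lay the plaster mould down in its taped rectangle

### The job

The white plaster mould has drained standing on end. Without gripping or lifting it, gently push it low down so that it slides, still standing, along the board up to the blue taped rectangle, then push it near the top so that it tips over away from the push and comes to lie flat on its broad face, wholly inside the tape. Leave the grey vase, the terracotta pot and the blue jar as they stand, and finish with the hand clear.

Things in the scene. Friction and masses are not known exactly. Their poses are not given: they have to be found in the camera images.
- board: plywood ware board fixed on the table, 240 (its x) x 680 (its y) x 18 mm thick, top 18 mm above the table; origin at the centre of its underside, z up. The taped rectangle lies on one half of its length (+y or -y), the round bat with the vase on the other half, and the mould stands between them
- zone: rectangle of blue tape stuck flat on the board (no height), 150 mm (its x) by 160 mm (its y) inside the tape, tape 8 mm wide; origin at the centre of the rectangle on the board's top, 210 mm from the board's centre along the board's +y or -y; its axes are parallel to the board's
- mould: off-white plaster block mould, loose, about 0.45 kg, standing on its small end: 50 mm thick (its x), 90 mm wide (its y), 100 mm tall (its z), dark pour hole in its top; origin at the centre of its underside. It starts near the board's centre, a broad face (normal along its x) towards the rectangle, up to 12 degrees off square, 75 to 135 mm short of the tape's inner edge
- mould_center (a point): centre of the mould, 50 mm above its underside; axes as the mould's. Pushed near its foot the mould slides; pushed near its top it tips about its lower front edge and falls once tilted about 27 degrees, the foot staying within some 15 mm of where it stood
- foot_a (a point): mid-thickness of the mould, its y = +45 mm, at its foot end (0 mm up)
- foot_b (a point): mid-thickness of the mould, its y = -45 mm, at its foot end (0 mm up)
- head_a (a point): mid-thickness of the mould, its y = +45 mm, at its top end (100 mm up)
- head_b (a point): mid-thickness of the mould, its y = -45 mm, at its top end (100 mm up)
- bat: round white plaster bat, diameter 136 mm, 20 mm thick, fixed on the board at the end away from the taped rectangle, 210 mm from the board's centre; origin at the centre of its underside; the vase stands on it
- vase: grey unfired clay vase, loose, 110 mm tall, 86 mm across at the belly and 46 mm at its ringed top, standing on the bat; origin at the centre of its underside. To be left alone
- pot: small empty terracotta pot, loose, 76 mm across, 60 mm tall, on the table beyond the board; origin at the centre of its underside. To be left alone
- jar: blue glaze jar with black cap, loose, 52 mm across, 65 mm tall, on the table beyond the board; origin at the centre of its underside. To be left alone

How it is judged:
By the outcome, as a careful person would: the job done as asked, in the order asked, and still so for the second after the job is handed in, with the robot touching nothing.
It also fails if it takes over 45 s, if anything falls off the work surface, if the arm or the gripper's body presses on something with over 40 N, if the wrist force passes 120 N, or if a joint passes its speed limit or range.

### The arm

A 7-joint arm with a two-finger parallel gripper is mounted at the origin on the work surface. World frame = base frame: x ahead of the robot, y to its left, z up, the work surface at z = 0. Lengths are in m, angles in rad, forces in N, time in s.
With the tool pointing down it reaches from about 0.35 to 0.775 m from the base axis. Payload 3.1 kg.
Tool frame: the origin (TCP) lies on the centre line of the jaws, within the pads' length; the fingertips stand 17 mm ahead of it and the grasp point (between the pads) lies 2 mm behind it; y points along the fingers, z is the direction in which the jaws open and shut, and the axes are right-handed (so a half turn about y gives the same grasp; the last joint's range is limited). The gripper opens to 85 mm and grips with 20 to 120 N. Pads are 22 mm wide; open, the fingers measure 114 mm over their backs; the gripper's body (76 mm by 85 mm) begins 54 mm behind the grasp point. The pads swing forward as they close: fully open they stand 13 mm farther back than shut.
Start: joints at [-1.143, 0.311, 0.014, 1.512, -0.004, 1.319, -0.027], TCP at [0.249, 0.49, 0.248] pointing down, gripper open.
Joint ranges: [-2.7, 2.7], [-0.3, 1.91], [-1.27, 1.3], [0.12, 2.57], [-1.44, 4.58], [0.2, 2.03], [-3.05, 3.05]. Speed limits (rad/s): [2.79, 2.79, 3.14, 3.14, 3.14, 3.14, 3.14].

### API

Orientations are given as a 3x3 rotation matrix whose columns are the frame's x, y, z axes.
In Python, from rig import * gives the robot as it stands.
- The arm moves only by the tool carry_out, never from a script. Its argument "plan" is a list of rows, each a list of 7 numbers: the shift along the tool's x, y, z in m, then the turn, a rotation vector about the tool's x, y, z in rad, then the closure in counts, from 0 (fully open) to 255 (shut). In form: [[dx, dy, dz, wx, wy, wz, gripper], ...]. A call has 1 to 8 rows; each row shifts and turns the commanded pose from where the row before left it, along the tool's axes as they then stand; what a row does not reach is not made up. A row lasts 1/8 s, in which the tool goes at most 62.5 mm and 10.7 degrees, less where a joint would pass 70% of its speed; a pose out of reach is approached as far as the arm can. A call is refused whole if a number of a shift passes 0.0625 or a number of a turn 0.188, either way. A call with a gripper value outside its range is refused whole. The fingers move at their own pace and stop on an object; "force" is the grip in N (left out, the last holds). Time passes only in rows, so rows that do not move let the fingers close. It gives the time, the measured TCP pose, the force and the opening at its end, in the units of the state.
- get_state(): the state, without advancing time (a new reading comes with each control period).
- capture(name): name is "side" or "top"; returns (picture, depth): 384x512x3 uint8, red, green, blue; 384x512 float32, m along the optical axis (not along the pixel's ray), 0 where there is no reading.
- camera_model(name): a dict with "fx", "fy", "cx", "cy" (pixels), "position" and "orientation" of the camera in the world. Camera axes: x right, y down, z forward; pixel columns grow to the right and rows downward; lengths in m; the calibration is good to about 2 mm. A picture is of the moment at which its call begins. camera_model takes no time and is no camera call.
- sign_off(): hands the job in, once; it reports no verdict.
Trained networks look in the newest picture that a camera, given by its name, has taken for a name from the list of things; names that differ only in an ending like _2 or _b are one class to them, and where a whole thing is asked for, a point or a joint stands for the part that bears it (a point fixed in the world has none). Each returns a list of dicts, best first, with "p" (0 to 1); they miss things now and then, are a little off and sometimes report something else, mostly with a low value. They report only what shows in the picture. A call takes as long as a camera call.
- regions_of(camera, label): "region" (384x512 bool, what is visible of it) and "at" ([column, row] in pixels, amid what is visible of it).
The state is a dict: "time": time; "qpos": joint angles; "dq": joint speeds; "tau": joint torques, N m; "eef_pos": TCP position; "orientation": TCP orientation; "contact_force": force on the tool from outside, world axes, zero at the start; "moment": the same for the moment, N m; "grip_width": opening from 0.0 (shut) to 1.0 (fully open).
Only numpy, scipy, OpenCV 4.12 (cv2) and the standard library are available. Lean on these libraries where they do the work, as an engineer would, in place of code of your own. Each camera call takes 0.05 s, during which the arm holds its last target. There are 200 camera calls.

## Working session

There is one attempt and no reset: what is moved stays moved. The work goes in short steps, Python scripts to look and compute and a tool call to move; the robot and the scene stay as the last step left them, time stands still between calls to the robot, and variables do not carry over. Pictures are saved under pics/ and viewed, about 8 in all and at most 12, crops included, and the job is handed in when it is done.

Besides the shell and the picture viewer there is one more tool, called after "Request:" as name(argument=value, ...), one argument or row to a line, values as JSON. carry_out: Moves the arm, as the interface text tells. Its arguments: {"type":"object","properties":{"plan":{"type":"array"},"force":{"type":"number"}},"required":["plan"]}

```bash
mkdir -p pics
cat > h.py <<'E'
from rig import *
import numpy as np, cv2
def pts(name, depth, mask=None):
    m=camera_model(name); v,u=np.nonzero((depth>0)&(mask if mask is not None else True))
    d=depth[v,u]; c=np.stack([(u-m["cx"])/m["fx"]*d,(v-m["cy"])/m["fy"]*d,d],1)
    return c@np.array(m["orientation"]).T+np.array(m["position"]), u, v
E
python3 - <<'E'
from h import *
np.set_printoptions(precision=4,suppress=True)
ims=[]
for n in("top","side"):
    p,d=capture(n); ims.append(p); np.save(n+"_d.npy",d);np.save(n+"_p.npy",p)
    for l in("mould","zone","board","bat","vase","pot","jar"):
        for r in regions_of(n,l)[:1]:
            P,_,_=pts(n,d,r["region"])
            print(n,l,round(r["p"],2),r["at"],np.median(P,0),np.percentile(P,2,axis=0),np.percentile(P,98,axis=0))
    m=camera_model(n);print(m["position"],np.array(m["orientation"])[:,2])
    cv2.imwrite(f"pics/{n}0.png",p[...,::-1])
s=get_state();print(s["time"],s["eef_pos"],s["orientation"],s["contact_force"],s["grip_width"])
E
```

```text
top mould 0.95 [265.3, 232.2] [ 0.5367 -0.0412  0.1181] [ 0.4932 -0.0678  0.0194] [ 0.5826 -0.0152  0.1219]
top zone 0.74 [337.0, 247.0] [ 0.5032 -0.2135  0.0379] [ 0.4543 -0.2917  0.0326] [ 0.5794 -0.1743  0.0421]
top board 0.59 [244.2, 229.1] [0.5362 0.0028 0.0181] [ 0.4086 -0.3558  0.0139] [0.6596 0.2973 0.0223]
top bat 0.91 [336.2, 242.4] [ 0.5102 -0.2159  0.0379] [ 0.4544 -0.2994  0.027 ] [ 0.5794 -0.1739  0.0422]
top vase 0.76 [355.9, 237.9] [ 0.5178 -0.2292  0.1298] [ 0.4828 -0.2654  0.0603] [ 0.5548 -0.2036  0.151 ]
top pot 0.75 [200.2, 144.7] [0.7452 0.116  0.0137] [0.702  0.0819 0.0018] [0.7699 0.1446 0.0615]
top jar 0.78 [335.2, 166.0] [ 0.6923 -0.2013  0.0634] [ 0.673  -0.2264  0.0007] [ 0.7165 -0.1821  0.0688]
[0.4971 0.0169 1.1149] [ 0.1195 -0.0187 -0.9927]
side mould 0.91 [216.0, 235.3] [ 0.5345 -0.0628  0.1096] [ 0.4928 -0.0704  0.0272] [ 0.5777 -0.0207  0.12  ]
side zone 0.74 [199.7, 208.1] [0.5472 0.1522 0.0184] [0.4688 0.0875 0.0158] [0.6403 0.2692 0.0211]
side board 0.62 [215.6, 274.7] [ 0.5342 -0.1098  0.018 ] [ 0.408  -0.361   0.0149] [0.6583 0.2888 0.0208]
side bat 0.7 [236.4, 343.5] [ 0.495  -0.2646  0.0379] [ 0.4541 -0.3048  0.0256] [ 0.5809 -0.18    0.0407]
side vase 0.94 [244.8, 321.6] [ 0.5133 -0.2628  0.1141] [ 0.4802 -0.285   0.0381] [ 0.5549 -0.2234  0.1496]
side pot 0.73 [264.9, 175.0] [0.7399 0.1177 0.0375] [0.7037 0.075  0.0012] [0.7715 0.1461 0.0606]
side jar 0.71 [313.7, 277.0] [ 0.6918 -0.2158  0.0625] [ 0.6742 -0.2323  0.0064] [ 0.7181 -0.1873  0.0669]
[ 0.425  -0.4964  0.7577] [ 0.2657  0.5977 -0.7564]
0.8 [0.2489 0.4904 0.2483] [[ 0.8917  0.      0.4526]
 [-0.4526  0.      0.8917]
 [ 0.     -1.      0.0001]] [-0.7558  0.2499 -0.5912] 1.0007923967686785
```

View pics/top0.png

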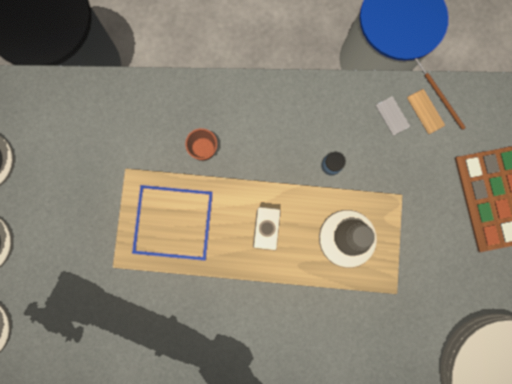

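View pics/side0.png

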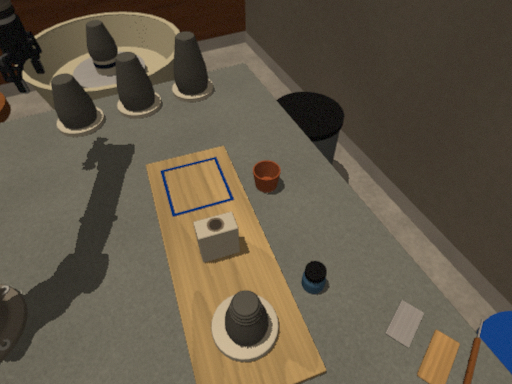

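The top view shows the mould at (266,228), the tape at cols 133–212 and rows 185–260 (the +y half), and the vase on its bat at (350,238). In the side view the mould stands at (217,237), between the tape and the vase. The top network's "zone" hit was really the bat, so I'll use the blue pixels instead.

```bash
cat >> h.py <<'E'
def rect(P):
    (c,s,a)=cv2.minAreaRect(P[:,:2].astype(np.float32)*1000)
    a=(a+45)%90-45   # deg from x axis
    return np.round(c,1),np.round(s,1),round(a,2)
def tape(n,p,d):
    h=cv2.cvtColor(p,cv2.COLOR_RGB2HSV); m=(h[...,0]>100)&(h[...,0]<130)&(h[...,1]>110)
    P,_,_=pts(n,d,m); k=(P[:,2]<.03)&(P[:,2]>.01)&(P[:,0]>.42)&(P[:,0]<.66)&(abs(P[:,1]-.18)<.16)
    return rect(P[k])
def box(n,d,r,zlo,zhi):
    P,_,_=pts(n,d,r); P=P[(P[:,2]>zlo)&(P[:,2]<zhi)]
    return len(P),rect(P)
E
python3 - <<'E'
from h import *
for n in("top","side"):
    p=np.load(n+"_p.npy");d=np.load(n+"_d.npy")
    print(n,"tape",tape(n,p,d))
    P,u,v=pts(n,d); k=(P[:,2]>.112)&(P[:,2]<.126)&(abs(P[:,0]-.537)<.08)&(abs(P[:,1]+.04)<.06)
    print("mould",k.sum(),rect(P[k]),np.median(P[k],0))
    k=(P[:,2]>.013)&(P[:,2]<.024)&(abs(P[:,0]-.537)<.2); print("board",rect(P[k]))
E
```

```text
top tape (array([553.1, 180.7]), array([170.8, 161.6]), -5.0)
mould 932 (array([536.3, -41.4]), array([50.1, 89.7]), -5.9) [ 0.53642711 -0.04135503  0.11827133]
board (array([536.7, -25.2]), array([ 399. , 1259.1]), 0.05)
side tape (array([554.4, 180.7]), array([176. , 164.3]), -5.61)
mould 807 (array([537.7, -42. ]), array([51.2, 89.7]), -6.06) [ 0.53646045 -0.04476566  0.1177788 ]
board (array([536.7, 436.3]), array([ 398.2, 1628.7]), 0.16)
```

Request:
carry_out(
  plan=[
    [0, 0, 0, 0, 0.1705, 0, 100],
    [0, 0, 0, 0, 0.1705, 0, 100],
    [0, 0, 0, 0, 0.1705, 0, 100],
    [0, 0, 0, 0, 0.1705, 0, 100],
    [0, 0, 0, 0, 0.1705, 0, 100],
    [0, 0, 0, 0, 0.1705, 0, 100],
    [0, 0, 0, 0, 0.1705, 0, 100],
    [0, 0, 0, 0, 0, 0, 100],
  ],
)

```text
time: 1.8
eef_pos: [0.2489, 0.4905, 0.2483]
orientation: [[-0.09, 0.0, 0.996], [-0.996, -0.0, -0.09], [0.0, -1.0, 0.0]]
contact_force: [0.1, 0.2, 0.6]
grip_width: 0.61
```

Request:
carry_out(
  plan=[
    [0.0464, 0, 0.028, 0, 0, 0, 100],
    [0.0464, 0, 0.028, 0, 0, 0, 100],
    [0.0464, 0, 0.028, 0, 0, 0, 100],
    [0.0464, 0, 0.028, 0, 0, 0, 100],
    [0.0464, 0, 0.028, 0, 0, 0, 100],
    [0.0464, 0, 0.028, 0, 0, 0, 100],
    [0.0464, 0, 0.028, 0, 0, 0, 100],
    [0.0464, 0, 0.028, 0, 0, 0, 100],
  ],
)

```text
time: 2.8
eef_pos: [0.4384, 0.0987, 0.2487]
orientation: [[-0.089, 0.001, 0.996], [-0.996, 0.001, -0.089], [-0.001, -1.0, 0.001]]
contact_force: [0.6, 0.4, -0.6]
grip_width: 0.606
```

Request:
carry_out(
  plan=[
    [0.0464, 0, 0.028, 0, 0, 0, 100],
    [0.0464, 0, 0.028, 0, 0, 0, 100],
    [0.0464, 0, 0.028, 0, 0, 0, 100],
    [0.0464, 0, 0.028, 0, 0, 0, 100],
    [0, 0, 0, 0, 0, 0.1453, 100],
    [0, 0, 0, 0, 0, 0.1453, 100],
    [0, 0, 0, 0, 0, 0.1453, 100],
    [0, 0, 0, 0, 0, 0, 100],
  ],
)

```text
time: 3.8
eef_pos: [0.531, -0.0992, 0.247]
orientation: [[-0.09, 0.039, 0.995], [-0.903, 0.418, -0.098], [-0.42, -0.908, -0.002]]
contact_force: [0.4, -0.2, -1.0]
grip_width: 0.611
```

Run:
```python
from h import *
p,d=capture("side"); cv2.imwrite("pics/s1.png",p[...,::-1]); s=get_state();print(s["eef_pos"],s["qpos"])
```

```text
[ 0.53174764 -0.09655115  0.2477373 ] [-0.03415321  0.41843105  0.62189215  1.5213261  -0.62239748  1.51471695
  0.58891945]
```

View pics/s1.png

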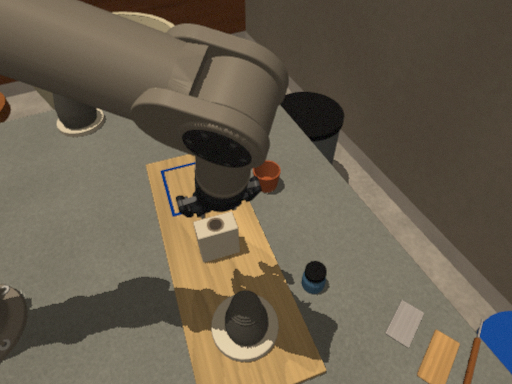

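Request:
carry_out(
  plan=[
    [0.01, 0.022, 0, 0, 0, 0, 100],
    [0.01, 0.022, 0, 0, 0, 0, 100],
    [0.01, 0.022, 0, 0, 0, 0, 100],
    [0.01, 0.022, 0, 0, 0, 0, 100],
    [0.01, 0.022, 0, 0, 0, 0, 100],
    [0.01, 0.022, 0, 0, 0, 0, 100],
    [0.01, 0.022, 0, 0, 0, 0, 100],
    [0, 0, 0, 0, 0, 0, 100],
  ],
)

```text
time: 4.85
eef_pos: [0.5318, -0.09, 0.0782]
orientation: [[-0.079, 0.034, 0.996], [-0.903, 0.422, -0.086], [-0.423, -0.906, -0.003]]
contact_force: [-0.1, -0.1, -0.2]
grip_width: 0.608
```

Run:
```python
from h import *
p,d=capture("side"); cv2.imwrite("pics/s2.png",cv2.resize(p[150:384,120:360,::-1],None,fx=2,fy=2)); s=get_state();print(s["eef_pos"],s["contact_force"])
```

```text
[ 0.5326828  -0.09091951  0.07943547] [-0.28548754 -0.36277914  1.27813167]
```

View pics/s2.png

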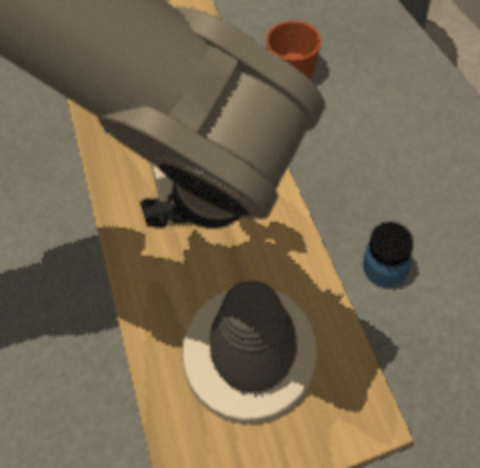

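Request:
carry_out(
  plan=[
    [0.006, 0.0098, 0, 0, 0, 0, 100],
    [0.006, 0.0098, 0, 0, 0, 0, 100],
    [0.006, 0.0098, 0, 0, 0, 0, 100],
    [0, 0, 0, 0, 0, 0, 100],
    [0, 0, 0, 0, 0, 0, 100],
  ],
)

```text
time: 5.52
eef_pos: [0.532, -0.0975, 0.0449]
orientation: [[-0.084, 0.039, 0.996], [-0.903, 0.42, -0.093], [-0.422, -0.906, 0.0]]
contact_force: [1.3, -0.1, -0.2]
grip_width: 0.61
```

Request:
carry_out(
  plan=[
    [-0.0054, 0.0025, 0, 0, 0, 0, 100],
    [-0.0054, 0.0025, 0, 0, 0, 0, 100],
    [-0.0054, 0.0025, 0, 0, 0, 0, 100],
    [-0.0054, 0.0025, 0, 0, 0, 0, 100],
    [-0.0054, 0.0025, 0, 0, 0, 0, 100],
    [-0.0054, 0.0025, 0, 0, 0, 0, 100],
    [-0.0054, 0.0025, 0, 0, 0, 0, 100],
    [-0.0054, 0.0025, 0, 0, 0, 0, 100],
  ],
)

```text
time: 6.52
eef_pos: [0.5365, -0.0498, 0.0451]
orientation: [[-0.084, 0.039, 0.996], [-0.903, 0.42, -0.092], [-0.422, -0.907, 0.0]]
contact_force: [-0.9, -3.7, 2.0]
grip_width: 0.609
```

```bash
cat > look.py <<'E'
from h import *
import sys
s=get_state();print(s["time"],s["eef_pos"],s["contact_force"])
p,d=capture("top"); cv2.imwrite(f"pics/{sys.argv[1]}.png",cv2.resize(p[140:310,100:420,::-1],None,fx=2.4,fy=2.4))
r=regions_of("top","mould"); 
for q in r[:2]:
    P,_,_=pts("top",d,q["region"]); P=P[P[:,2]>float(sys.argv[2])]
    if len(P)<5: continue
    print(q["p"],q["at"],len(P),rect(P),np.percentile(P,[2,50,98],axis=0).round(4).tolist())
E
python3 look.py t2 .105
```

```text
6.525 [ 0.53646536 -0.04975678  0.0451073 ] [-0.88894315 -3.73578075  1.9882437 ]
0.94 [253.7, 230.5] 894 (array([538.7, -10.6]), array([49.7, 89.8]), -6.64) [[0.4968, -0.0348, 0.1145], [0.5384, -0.0106, 0.1181], [0.5802, 0.0133, 0.1217]]
```

View pics/t2.png

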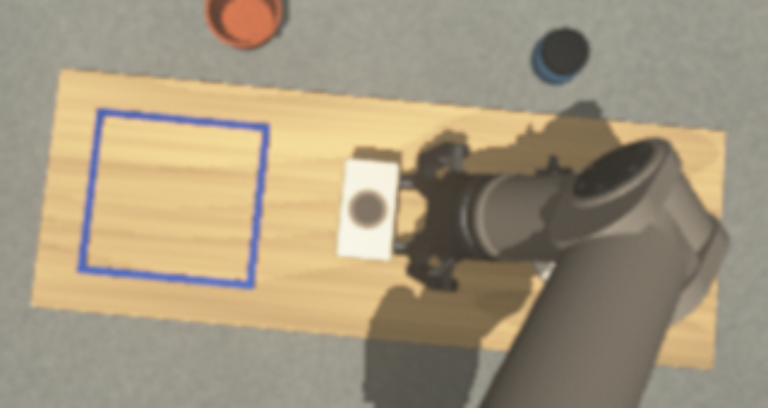

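The mould is sliding upright under both fingertips at about 4 N. Its centre is at pixel (365,208) in the crop, short of the tape edge at x≈262. About 117 mm remains.

Request:
carry_out(
  plan=[
    [-0.0059, 0.0027, 0, 0, 0, 0, 100],
    [-0.0059, 0.0027, 0, 0, 0, 0, 100],
    [-0.0059, 0.0027, 0, 0, 0, 0, 100],
    [-0.0059, 0.0027, 0, 0, 0, 0, 100],
    [-0.0059, 0.0027, 0, 0, 0, 0, 100],
    [-0.0059, 0.0027, 0, 0, 0, 0, 100],
    [-0.0059, 0.0027, 0, 0, 0, 0, 100],
    [-0.0059, 0.0027, 0, 0, 0, 0, 100],
  ],
)

```text
time: 7.62
eef_pos: [0.5409, 0.0025, 0.0452]
orientation: [[-0.084, 0.038, 0.996], [-0.903, 0.421, -0.092], [-0.422, -0.906, -0.001]]
contact_force: [-0.3, -2.6, -0.3]
grip_width: 0.608
```

Request:
carry_out(
  plan=[
    [-0.0059, 0.0027, 0, 0, 0, 0, 100],
    [-0.0059, 0.0027, 0, 0, 0, 0, 100],
    [-0.0059, 0.0027, 0, 0, 0, 0, 100],
    [-0.0059, 0.0027, 0, 0, 0, 0, 100],
    [-0.0059, 0.0027, 0, 0, 0, 0, 100],
    [-0.0059, 0.0027, 0, 0, 0, 0, 100],
    [-0.0059, 0.0027, 0, 0, 0, 0, 100],
    [0, 0, 0, 0, 0, 0, 100],
  ],
)

```text
time: 8.62
eef_pos: [0.5453, 0.0486, 0.046]
orientation: [[-0.082, 0.038, 0.996], [-0.902, 0.422, -0.091], [-0.424, -0.906, -0.0]]
contact_force: [0.9, -0.2, -0.3]
grip_width: 0.611
```

```bash
python3 look.py t3 .105
```

```text
8.625 [0.54532481 0.04859756 0.04598321] [ 0.87763845 -0.2044039  -0.32628546]
0.78 [209.7, 223.3] 943 (array([547.6,  87.8]), array([50.2, 89.8]), -5.26) [[0.5051, 0.062, 0.114], [0.5466, 0.0874, 0.118], [0.5904, 0.1124, 0.1218]]
```

Request:
carry_out(
  plan=[
    [-0.0057, 0.0027, 0, 0, 0, 0, 100],
    [-0.0057, 0.0027, 0, 0, 0, 0, 100],
    [-0.0057, 0.0027, 0, 0, 0, 0, 100],
    [0, 0, 0, 0, 0, 0, 100],
    [0.009, -0.0042, 0, 0, 0, 0, 100],
    [0.009, -0.0042, 0, 0, 0, 0, 100],
    [0, 0, 0, 0, 0, 0, 100],
  ],
)

```text
time: 9.6
eef_pos: [0.545, 0.0445, 0.0453]
orientation: [[-0.086, 0.039, 0.996], [-0.903, 0.42, -0.095], [-0.422, -0.907, -0.001]]
contact_force: [0.5, 0.0, -0.7]
grip_width: 0.608
```

```bash
python3 look.py t4 .105
```

```text
9.6 [0.54502068 0.04453844 0.04530447] [ 0.53103713  0.0088565  -0.66077494]
0.79 [199.5, 223.7] 941 (array([549.6, 105.9]), array([50.3, 89.6]), -5.48) [[0.5072, 0.081, 0.1136], [0.5486, 0.1054, 0.1181], [0.5924, 0.1307, 0.1217]]
```

View pics/t4.png

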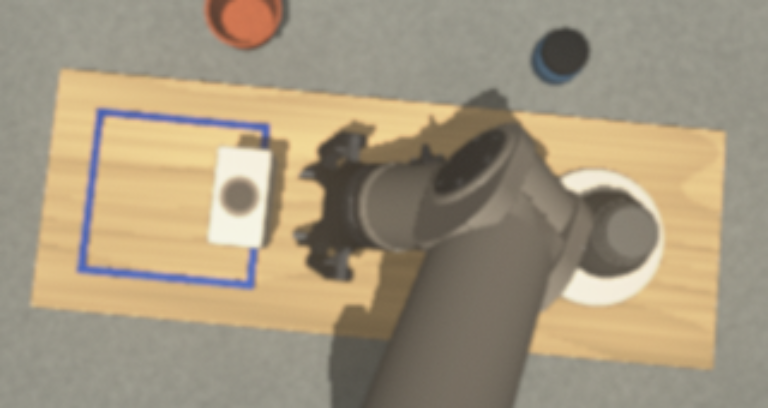

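Request:
carry_out(
  plan=[
    [-0.007, -0.015, 0, 0, 0, 0, 100],
    [-0.007, -0.015, 0, 0, 0, 0, 100],
    [-0.007, -0.015, 0, 0, 0, 0, 100],
    [-0.007, -0.015, 0, 0, 0, 0, 100],
    [0, 0, 0, 0, 0, 0, 100],
    [-0.0054, 0.0025, 0, 0, 0, 0, 100],
    [-0.0054, 0.0025, 0, 0, 0, 0, 100],
    [-0.0054, 0.0025, 0, 0, 0, 0, 100],
  ],
)

```text
time: 10.7
eef_pos: [0.5464, 0.0647, 0.1111]
orientation: [[-0.084, 0.037, 0.996], [-0.903, 0.421, -0.092], [-0.422, -0.906, -0.001]]
contact_force: [-0.6, 0.3, 0.1]
grip_width: 0.608
```

Request:
carry_out(
  plan=[
    [-0.0045, 0.0021, 0, 0, 0, 0, 100],
    [-0.0045, 0.0021, 0, 0, 0, 0, 100],
    [-0.0045, 0.0021, 0, 0, 0, 0, 100],
    [-0.0045, 0.0021, 0, 0, 0, 0, 100],
    [-0.0045, 0.0021, 0, 0, 0, 0, 100],
    [0, 0, 0, 0, 0, 0, 100],
  ],
)

```text
time: 11.45
eef_pos: [0.549, 0.0898, 0.1117]
orientation: [[-0.082, 0.038, 0.996], [-0.902, 0.421, -0.091], [-0.423, -0.906, -0.0]]
contact_force: [0.7, -1.2, 0.1]
grip_width: 0.609
```

```bash
python3 look.py t5 .0
```

```text
11.45 [0.54902908 0.08975669 0.11172468] [ 0.67602    -1.20758817  0.1325528 ]
0.87 [192.4, 223.6] 1201 (array([550.3, 115.3]), array([82.2, 89.9]), -4.76) [[0.5091, 0.0898, 0.058], [0.5516, 0.1223, 0.1195], [0.5937, 0.155, 0.1282]]
```

View pics/t5.png

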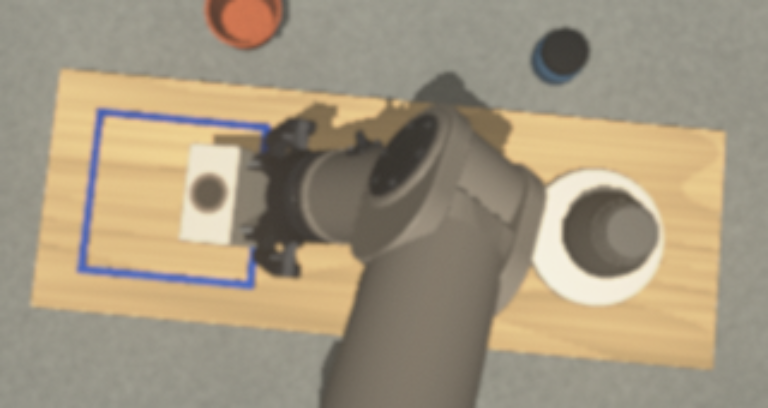

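The mould is tipping, with its top now at (210,192) and the rear face showing. I'll keep pushing.

Request:
carry_out(
  plan=[
    [-0.0045, 0.0021, 0, 0, 0, 0, 100],
    [-0.0045, 0.0021, 0, 0, 0, 0, 100],
    [-0.0045, 0.0021, 0, 0, 0, 0, 100],
    [-0.0045, 0.0021, 0, 0, 0, 0, 100],
    [-0.0045, 0.0021, 0, 0, 0, 0, 100],
    [-0.0045, 0.0021, 0, 0, 0, 0, 100],
    [0, 0, 0, 0, 0, 0, 100],
    [0, 0, 0, 0, 0, 0, 100],
  ],
)

```text
time: 12.55
eef_pos: [0.5519, 0.118, 0.1117]
orientation: [[-0.084, 0.039, 0.996], [-0.903, 0.42, -0.093], [-0.422, -0.907, 0.0]]
contact_force: [-0.2, 0.2, -0.5]
grip_width: 0.604
```

```bash
python3 look.py t6 .055
```

```text
12.55 [0.55192798 0.11801907 0.11174168] [-0.19889779  0.24118521 -0.54856432]
0.75 [166.1, 221.4] 1702 (array([556.6, 182.8]), array([104.4,  89.7]), -5.42) [[0.5139, 0.1357, 0.0637], [0.5555, 0.1843, 0.068], [0.6007, 0.2322, 0.072]]
```

Request:
carry_out(
  plan=[
    [-0.0084, -0.018, 0, 0, 0, 0, 100],
    [-0.0084, -0.018, 0, 0, 0, 0, 100],
    [-0.0084, -0.018, 0, 0, 0, 0, 100],
    [-0.0084, -0.018, 0, 0, 0, 0, 100],
    [-0.0084, -0.018, 0, 0, 0, 0, 100],
    [-0.0084, -0.018, 0, 0, 0, 0, 100],
    [-0.0084, -0.018, 0, 0, 0, 0, 100],
    [0, 0, 0, 0, 0, 0, 100],
  ],
)

```text
time: 13.65
eef_pos: [0.5531, 0.1182, 0.2529]
orientation: [[-0.082, 0.043, 0.996], [-0.903, 0.421, -0.092], [-0.423, -0.906, 0.004]]
contact_force: [1.2, 0.2, 0.1]
grip_width: 0.608
```

Request:
carry_out(
  plan=[
    [0, 0, -0.04, 0, 0, 0, 100],
    [0, 0, -0.04, 0, 0, 0, 100],
    [0, 0, -0.04, 0, 0, 0, 100],
    [0, 0, -0.04, 0, 0, 0, 100],
    [0, 0, 0, 0, 0, 0, 100],
  ],
)

```text
time: 14.28
eef_pos: [0.3892, 0.1337, 0.25]
orientation: [[-0.083, 0.035, 0.996], [-0.902, 0.422, -0.09], [-0.423, -0.906, -0.003]]
contact_force: [0.4, 0.2, -0.1]
grip_width: 0.608
```

```bash
python3 look.py t7 .055
python3 - <<'E'
from h import *
for n in("top","side"):
    p,d=capture(n); print(tape(n,p,d))
    for l in("mould","vase","pot","jar"):
        for r in regions_of(n,l)[:1]:
            P,_,_=pts(n,d,r["region"]); print(n,l,round(r["p"],2),np.median(P,0).round(4))
            if l=="mould": print(box(n,d,r["region"],.06,.076))
cv2.imwrite("pics/s7.png",p[...,::-1])
E
```

```text
14.275 [0.38919481 0.13368777 0.24995645] [ 0.41321771  0.15615088 -0.08379683]
0.97 [167.4, 221.6] 1710 (array([556.9, 184.6]), array([100.8,  89.8]), -5.28) [[0.5139, 0.1354, 0.0634], [0.5555, 0.1837, 0.068], [0.5992, 0.2323, 0.0721]]
(array([552.9, 180.2]), array([172.4, 161.5]), -4.77)
top mould 0.74 [ 0.5178 -0.2288  0.1248]
(75, (array([ 521.2, -221.2]), array([37.9, 83.3]), -5.24))
top vase 0.68 [ 0.5178 -0.2291  0.1255]
top pot 0.88 [0.7449 0.1139 0.0161]
top jar 0.78 [ 0.6925 -0.2015  0.0638]
(array([554.3, 180.4]), array([175.9, 164.1]), -4.86)
side mould 0.78 [0.5557 0.1592 0.0669]
(933, (array([558.3, 183.8]), array([103.4,  88.7]), -5.39))
side vase 0.78 [ 0.5138 -0.263   0.1208]
side pot 0.72 [0.7405 0.1168 0.0384]
side jar 0.94 [ 0.6918 -0.2165  0.0619]
```

View pics/t7.png

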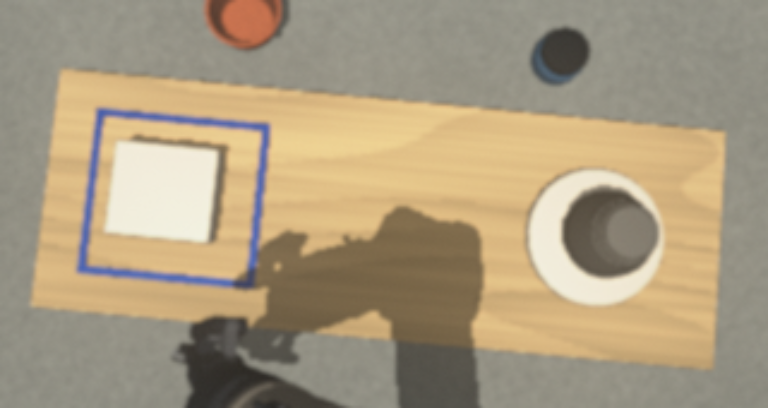

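View pics/s7.png

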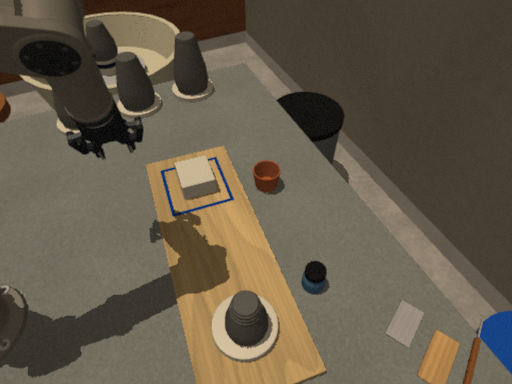

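The mould lies flat inside the tape: at (165,190) in the top crop with tape all round it, and at (196,178) in the side view. The hand is clear and the vase, pot and jar are where they were, so I'm handing in.

```bash
python3 -c "
from rig import *
print(sign_off())"
```

```text
the job is handed in; nothing more can be done
None
```

The mould is lying flat on its broad face inside the blue tape, and I've handed the job in at about 14.6 s.

- **Slide:** I pushed it low down with two half-open, tilted fingertips, and it slid about 148 mm upright. The force readings between steps were about 4 N at most.
- **Tip:** I backed off, raised the hand and pushed near the top until it fell forward. I then lifted the hand and moved it well clear.
- **Final position:** Both cameras put the mould's centre at about (0.557, 0.184) m and the tape rectangle's centre at (0.553, 0.180) m. Its upper face is 68 mm above the table, and it is square to the tape within about 0.5°. That leaves roughly 25 mm of margin on every side.
- **Other items:** The vase, pot and jar measured within about 2 mm of where they started.

Two network readings were wrong, and I set both aside after checking the pictures and depth. The first "zone" hit in the top view was actually the bat. In the last top view one "mould" hit fell on the vase and bat, although another top picture taken just before it and the side view agreed on the mould. The blue-tape fit also came out a few millimetres off the stated tape size and varied by up to 0.8° in angle, which is well inside the margin.

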